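Find the rocking corner of a spindle plate and shim it

TASK

One corner of the polishing spindle's base plate rocks: press down on the corner ears one at a time until you find the one that gives. Then press the shim tongue in front of that ear down flat, and leave the other three tongues up. It is all done by pressing: do not lift or shove the plate, and leave the trays, bottle and pen where they are.

Things in the scene. Friction and masses are not known exactly. Their poses are not given: they have to be found in the camera images.
- bed: fixed dark steel bed, 285 x 270 x 12 mm, bolted to the bench and carrying the machine plate and its shim tongues. Origin: its underside, directly below the centre of the machine plate; x runs from the front (robot side) to the rear, y to the left, z up.
- plate: loose cast-aluminium machine plate (about 2.2 kg, 10 mm thick) on four rubber feet, one under each corner ear, with a polishing spindle along its middle (up to 69 mm above the plate's underside, pillow-block bases within 46 mm of the centre line). Origin: centre of its underside, 34 mm above the bench; x to the rear, y to the left. Level at the start.
- corner_front_left (a point): centre of the top of the front left ear of the plate (ear 50 mm in x by 64 mm in y), where to press; right above its rubber foot, 44 mm above the bench. Moves with the plate. If this is the rocking corner it sinks up to 5 mm (2 N to start, 4 N fully down) and springs back; a sound one does not give.
- tongue_front_left (a point): shim tongue of the front left corner: the point where the top of its pressing pad (28 x 28 mm) lies once it is FLAT, 34 mm above the bench, 80 mm in front (-x of the bed) of the ear's centre. A fixed mark: it does not move. While the tongue is raised its pad stands up to 19 mm higher and 4 mm farther to the rear.
- corner_front_right (a point): centre of the top of the front right ear of the plate (ear 50 mm in x by 64 mm in y), where to press; right above its rubber foot, 44 mm above the bench. Moves with the plate. If this is the rocking corner it sinks up to 5 mm (2 N to start, 4 N fully down) and springs back; a sound one does not give.
- tongue_front_right (a point): shim tongue of the front right corner: the point where the top of its pressing pad (28 x 28 mm) lies once it is FLAT, 34 mm above the bench, 80 mm in front (-x of the bed) of the ear's centre. A fixed mark: it does not move. While the tongue is raised its pad stands up to 19 mm higher and 4 mm farther to the rear.
- corner_rear_left (a point): centre of the top of the rear left ear of the plate (ear 50 mm in x by 64 mm in y), where to press; right above its rubber foot, 44 mm above the bench. Moves with the plate. If this is the rocking corner it sinks up to 5 mm (2 N to start, 4 N fully down) and springs back; a sound one does not give.
- tongue_rear_left (a point): shim tongue of the rear left corner: the point where the top of its pressing pad (28 x 28 mm) lies once it is FLAT, 34 mm above the bench, 80 mm in front (-x of the bed) of the ear's centre. A fixed mark: it does not move. While the tongue is raised its pad stands up to 19 mm higher and 4 mm farther to the rear.
- corner_rear_right (a point): centre of the top of the rear right ear of the plate (ear 50 mm in x by 64 mm in y), where to press; right above its rubber foot, 44 mm above the bench. Moves with the plate. If this is the rocking corner it sinks up to 5 mm (2 N to start, 4 N fully down) and springs back; a sound one does not give.
- tongue_rear_right (a point): shim tongue of the rear right corner: the point where the top of its pressing pad (28 x 28 mm) lies once it is FLAT, 34 mm above the bench, 80 mm in front (-x of the bed) of the ear's centre. A fixed mark: it does not move. While the tongue is raised its pad stands up to 19 mm higher and 4 mm farther to the rear.
- shim_a (a joint): angle (rad) of brass shim tongue A, a see-saw strip pivoted 44 mm to the rear of its pad's centre, with its heel under the ear. About 0 = raised (sticks up 26 degrees), 0.45 = flat against its stop, heel up under the ear. About 6 N on the pad moves it; it stays where it is left. Which corner has tongue A, B, C or D changes from run to run.
- shim_b (a joint): angle (rad) of brass shim tongue B, a see-saw strip pivoted 44 mm to the rear of its pad's centre, with its heel under the ear. About 0 = raised (sticks up 26 degrees), 0.45 = flat against its stop, heel up under the ear. About 6 N on the pad moves it; it stays where it is left. Which corner has tongue A, B, C or D changes from run to run.
- shim_c (a joint): angle (rad) of brass shim tongue C, a see-saw strip pivoted 44 mm to the rear of its pad's centre, with its heel under the ear. About 0 = raised (sticks up 26 degrees), 0.45 = flat against its stop, heel up under the ear. About 6 N on the pad moves it; it stays where it is left. Which corner has tongue A, B, C or D changes from run to run.
- shim_d (a joint): angle (rad) of brass shim tongue D, a see-saw strip pivoted 44 mm to the rear of its pad's centre, with its heel under the ear. About 0 = raised (sticks up 26 degrees), 0.45 = flat against its stop, heel up under the ear. About 6 N on the pad moves it; it stays where it is left. Which corner has tongue A, B, C or D changes from run to run.
- tray_a: open cardboard tray of nibs, 150 x 110 x 45 mm, loose; origin: centre of its underside. Leave alone.
- tray_b: open cardboard tray of nibs, 150 x 110 x 45 mm, loose; origin: centre of its underside. Leave alone.
- oil: white oil bottle, 44 mm across, 110 mm tall, standing loose; origin: centre of its underside. Leave alone.
- pen: pen holder lying on the bench along its x, about 180 x 10 x 10 mm, loose; origin: on its underside, middle of the wooden part. Leave alone.

How it is judged:
By the outcome, as a careful person would: the job done as asked, in the order asked, and still so for the second after the job is handed in, with the robot touching nothing.
It also fails if it takes over 54 s, if anything falls off the work surface, if the arm or the gripper's body presses on something with over 40 N, if the wrist force passes 120 N, or if a joint passes its speed limit or range.

ROBOT

A 6-joint arm with a two-finger parallel gripper is mounted at the origin on the work surface. World frame = base frame: x ahead of the robot, y to its left, z up, the work surface at z = 0. Lengths are in m, angles in rad, forces in N, time in s.
With the tool pointing down it reaches from about 0.3 to 0.875 m from the base axis. Payload 6.4 kg.
Tool frame: the origin (TCP) lies midway between the tips of the shut fingers; the grasp point (between the pads) lies 19 mm behind it; z points along the fingers, y is the direction in which the jaws open and shut (so a half turn about z gives the same grasp; the last joint's range is limited). The gripper opens to 85 mm and grips with 20 to 120 N. Pads are 22 mm wide; open, the fingers measure 114 mm over their backs; the gripper's body (76 mm by 85 mm) begins 54 mm behind the grasp point. The pads swing forward as they close: fully open they stand 13 mm farther back than shut.
Start: joints at [1.144, 0.181, 1.607, -0, 1.354, -0.206], TCP at [0.126, 0.561, 0.231] pointing down, gripper open.
Joint ranges: [-2.99, 2.99], [-0.89, 2.07], [0.3, 2.58], [-1.14, 4.28], [0, 2.63], [-3.12, 3.12]. Speed limits (rad/s): [2.57, 2.57, 3.01, 3.14, 3.14, 3.14].

INTERFACE

Orientations are given as a unit quaternion [w, x, y, z].
In Python, from bench import ctrl gives the robot as it stands.
- The arm moves only by the tool apply_moves, never from a script. Its argument "plan" is a list of rows, each an object with "translation": the shift along the tool's x, y, z in m, a list of three; "angular": the turn, a rotation vector about the tool's x, y, z in rad, a list of three; "hand": the finger opening in m, from 0 to 0.0854. In form: [{"translation": [x, y, z], "angular": [rx, ry, rz], "hand": hand}, ...]. A call has 1 to 10 rows; each row shifts and turns the commanded pose from where the row before left it, along the tool's axes as they then stand; what a row does not reach is not made up. A row lasts 1/8 s, in which the tool goes at most 62.5 mm and 10.7 degrees, less where a joint would pass 70% of its speed; a pose out of reach is approached as far as the arm can. A call with a gripper value outside its range is refused whole. The fingers move at their own pace and stop on an object; the grip force is fixed at half the most. Time passes only in rows, so rows that do not move let the fingers close. It gives the time, the measured TCP pose, the force and the opening at its end, in the units of the state.
- ctrl.get_obs(): the state, without advancing time (a new reading comes with each control period).
- ctrl.camera(name): name is "scene" or "top" or "wrist"; returns a dict with "img" (480x640x3 uint8, red, green, blue), "K" (3x3 intrinsics, pixels), "eye" and "orientation" of the camera in the world. Camera axes: x right, y up, looking along -z (the intrinsics and any distortion apply to the point x, -y, -z); pixel columns grow to the right and rows downward; lengths in m; the calibration is good to about 2 mm. A picture is of the moment at which its call begins. There is no depth.
- ctrl.hand_in(): hands the job in, once; it reports no verdict.
The state is a dict: "time_s": time; "q": joint angles; "dq": joint speeds; "joint_efforts": joint torques, N m; "eef_pos": TCP position; "eef_rot": TCP orientation; "wrist_force": force on the tool from outside, world axes, zero at the start; "torque": the same for the moment, N m; "opening": opening from 0.0 (shut) to 1.0 (fully open).
Only numpy, scipy, OpenCV 4.12 (cv2) and the standard library are available. Lean on these libraries where they do the work, as an engineer would, in place of code of your own. Each camera call takes 0.05 s, during which the arm holds its last target.

## Working session

There is one attempt and no reset: what is moved stays moved. The work goes in short steps, Python scripts to look and compute and a tool call to move; the robot and the scene stay as the last step left them, time stands still between calls to the robot, and variables do not carry over. Pictures are saved under pics/ and viewed, and the job is handed in when it is done.

Besides the shell and the picture viewer there is one more tool, called after "Request:" as a command line: name --argument value ..., lists and objects as JSON in quotes. apply_moves: Moves the arm, as the interface text tells. Its arguments: {"type":"object","properties":{"plan":{"type":"array","items":{"type":"object","properties":{"translation":{"type":"array","items":{"type":"number"}},"angular":{"type":"array","items":{"type":"number"}},"hand":{"type":"number"}}}}},"required":["plan"]}

```bash
mkdir -p pics; ls
python3 - <<'E'
from bench import ctrl
import cv2
o=ctrl.get_obs()
for k in o: print(k,o[k])
for n in ("scene","top","wrist"):
    c=ctrl.camera(n); cv2.imwrite(f"pics/{n}0.png",c["img"][:,:,::-1]); print(n,c["K"],c["eye"],c["orientation"],[k for k in c])
E
```

```text
pics
time_s 0.0
q [ 1.14367675e+00  1.81535641e-01  1.60802213e+00  5.71299809e-05
  1.35378023e+00 -2.06279470e-01]
dq [-1.53163215e-03 -4.54676011e-05  1.34005320e-03  3.35651339e-04
  1.33843112e-03 -1.73000662e-03]
joint_efforts [-2.46575974e-04 -4.44887531e+01 -3.51330936e+01 -2.60715797e-04
  9.27818357e-03 -1.01459926e-05]
eef_pos [0.12567453 0.5605349  0.23038036]
eef_rot [-2.98281286e-04  1.10201902e-01  9.93908838e-01 -8.20589283e-04]
wrist_force [-0.27346647 -0.17747622 -0.22382225]
torque [-0.03284191  0.01979939  0.06455476]
opening 0.997266870433075
scene [[559.58385008   0.         324.80248452]
 [  0.         559.58385008 248.51598003]
 [  0.           0.           1.        ]] [1.13623154 0.8400922  1.05102749] [0.29904381 0.11913388 0.3680566  0.872304  ] ['img', 'K', 'eye', 'orientation']
top [[549.78148932   0.         315.88277378]
 [  0.         549.78148932 246.10374389]
 [  0.           0.           1.        ]] [0.43049054 0.02015958 1.17031771] [ 0.70815842  0.02843272 -0.03745707 -0.70448577] ['img', 'K', 'eye', 'orientation']
wrist [[393.64479593   0.         321.29533686]
 [  0.         393.64479593 241.52500442]
 [  0.           0.           1.        ]] [0.06226585 0.57577246 0.37400318] [ 0.77378191 -0.10340308 -0.08209239  0.61954032] ['img', 'K', 'eye', 'orientation']
```

View pics/top0.png

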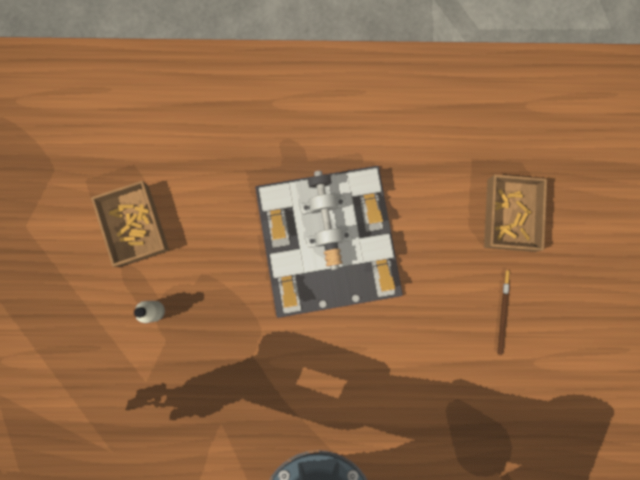

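View pics/scene0.png

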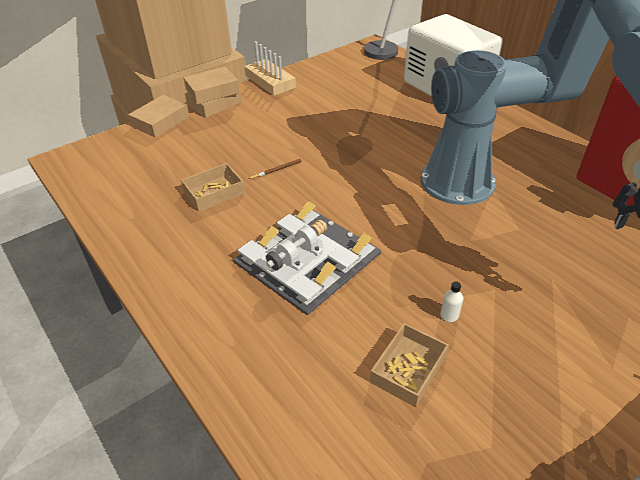

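```bash
cat > h.py <<'E'
import numpy as np
from scipy.spatial.transform import Rotation as R
def rot(q): return R.from_quat([q[1],q[2],q[3],q[0]])
def cast(c,u,v,z):
    K=np.array(c["K"]);d=np.array([(u-K[0,2])/K[0,0],-(v-K[1,2])/K[1,1],-1.])
    d=rot(c["orientation"]).apply(d);e=np.array(c["eye"]);return e+d*(z-e[2])/d[2]
def proj(c,p):
    K=np.array(c["K"]);d=rot(c["orientation"]).inv().apply(np.array(p)-np.array(c["eye"]))
    return K[0,0]*d[0]/-d[2]+K[0,2], K[1,1]*-d[1]/-d[2]+K[1,2]
E
python3 - <<'E'
from bench import ctrl
import cv2
c=ctrl.camera("top")
im=c["img"][:,:,::-1][150:330,240:420]
cv2.imwrite("pics/topz.png",cv2.resize(im,(600,600)[:2] if 0 else (600,600),interpolation=cv2.INTER_CUBIC))
E
```

```text
(no output)
```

View pics/topz.png

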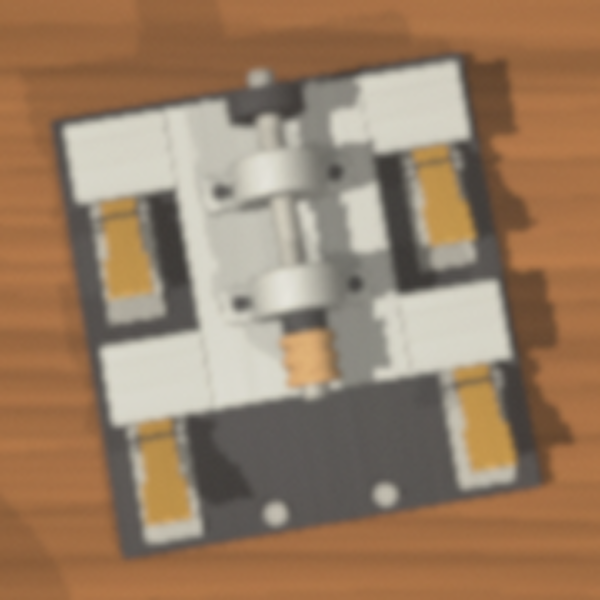

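Run:
```python
from bench import ctrl
import numpy as np
from h import *
c=ctrl.camera("top")
f=lambda p,z:cast(c,240+(p[0]+.5)*.3-.5,150+(p[1]+.5)*.3-.5,z)
E={'FL':[(100,348),(200,332),(212,410),(112,425)],'FR':[(400,298),(500,283),(514,358),(411,372)],'RL':[(62,125),(165,111),(178,187),(78,203)],'RR':[(358,76),(462,60),(471,138),(371,153)]}
C={}
for k,v in E.items():
    P=np.array([f(p,.044) for p in v]); C[k]=P.mean(0)[:2]
    print(k,C[k].round(4),[round(float(np.linalg.norm(P[i]-P[(i+1)%4])),4) for i in range(4)])
ax=(C['RL']+C['RR']-C['FL']-C['FR']); ay=C['FL']+C['RL']-C['FR']-C['RR']
print("yaw",np.arctan2(ax[1],ax[0]),np.arctan2(-ay[0],ay[1]),np.linalg.norm(ax)/2,np.linalg.norm(ay)/2, "c",sum(C.values())/4)
B=np.array([f(p,.012) for p in [(52,121),(463,55),(545,482),(128,558)]]);print("bed",B.round(4)[:,:2],B.mean(0),[np.linalg.norm(B[i]-B[(i+1)%4]).round(4) for i in range(4)])
y=(np.arctan2(ax[1],ax[0])+np.arctan2(-ay[0],ay[1]))/2
for k in C:
    t=C[k]-.08*np.array([np.cos(y),np.sin(y)]);print("tongue",k,t.round(4),"px flat",np.array(proj(c,[*t,.034])), "zoom",(np.array(proj(c,[*t,.034]))-[240,150])/.3)
```

```text
FL [0.5002 0.0662] [0.0623, 0.0487, 0.062, 0.048]
FR [ 0.5327 -0.119 ] [0.0628, 0.0473, 0.0643, 0.0463]
RL [0.6385 0.0894] [0.0647, 0.0486, 0.0628, 0.0501]
RR [ 0.6713 -0.0942] [0.0661, 0.0498, 0.0633, 0.0494]
yaw 0.17150562279519702 0.17533843085439357 0.1404776860463864 0.18727727174574096 c [ 0.5856581  -0.01439969]
bed [[ 0.6671  0.1357]
 [ 0.7121 -0.1283]
 [ 0.4382 -0.1784]
 [ 0.3895  0.084 ]] [ 0.55172015 -0.02176303  0.012     ] [np.float64(0.2677), np.float64(0.2785), np.float64(0.2669), np.float64(0.2823)]
tongue FL [0.4214 0.0524] px flat [293.00651335 301.8704733 ] zoom [176.68837784 506.234911  ]
tongue FR [ 0.4539 -0.1328] px flat [382.82913252 286.42798605] zoom [476.0971084  454.75995349]
tongue RL [0.5597 0.0756] px flat [282.384658   234.93309817] zoom [141.28219332 283.11032724]
tongue RR [ 0.5925 -0.1081] px flat [370.56566331 219.8650226 ] zoom [435.2188777  232.88340868]
```

Request:
apply_moves --plan '[{"translation": [-0.04,-0.034,0],"angular": [0,0,0],"hand": 0},{"translation": [-0.04,-0.034,0],"angular": [0,0,0],"hand": 0},{"translation": [-0.04,-0.034,0],"angular": [0,0,0],"hand": 0},{"translation": [-0.04,-0.034,0],"angular": [0,0,0],"hand": 0},{"translation": [-0.04,-0.034,0],"angular": [0,0,0],"hand": 0},{"translation": [-0.04,-0.034,0],"angular": [0,0,0],"hand": 0},{"translation": [-0.04,-0.034,0],"angular": [0,0,0],"hand": 0},{"translation": [0,0,0],"angular": [0,0,-0.131],"hand": 0},{"translation": [0,0,0],"angular": [0,0,-0.131],"hand": 0},{"translation": [0,0,0],"angular": [0,0,-0.131],"hand": 0}]'

```text
time_s: 1.5
eef_pos: [0.3471, 0.2672, 0.2313]
eef_rot: [-0.0, -0.088, 0.996, 0.0]
wrist_force: [0.5, -0.4, -0.3]
opening: -0.002
```

```bash
cat > w.py <<'E'
from bench import ctrl
import cv2,sys,numpy as np
from h import *
o=ctrl.get_obs(); r=rot(o["eef_rot"]); print(o["time_s"],o["eef_pos"].round(4),"tool axes",r.as_matrix().round(3).tolist(),o["wrist_force"].round(2),o["opening"])
for n in sys.argv[2:]:
    c=ctrl.camera(n); cv2.imwrite(f"pics/{n}{sys.argv[1]}.png",c["img"][:,:,::-1]); np.savez(f"pics/{n}{sys.argv[1]}.npz",K=c["K"],eye=c["eye"],orientation=c["orientation"])
E
python3 w.py 1 wrist
```

```text
1.5 [0.3471 0.2672 0.2313] tool axes [[-0.985, -0.175, -0.0], [-0.175, 0.985, 0.0], [0.0, 0.0, -1.0]] [ 0.48 -0.41 -0.26] -0.0020482866820227645
```

View pics/wrist1.png

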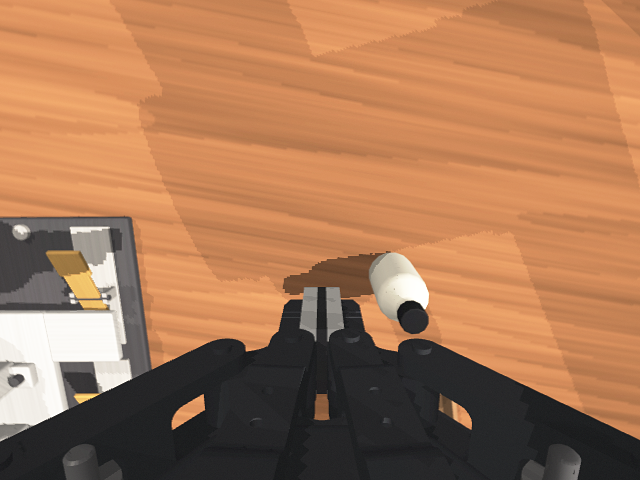

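Request:
apply_moves --plan '[{"translation": [-0.0193,-0.0375,0],"angular": [0,0,0],"hand": 0},{"translation": [-0.0193,-0.0375,0],"angular": [0,0,0],"hand": 0},{"translation": [-0.0193,-0.0375,0],"angular": [0,0,0],"hand": 0},{"translation": [-0.0193,-0.0375,0],"angular": [0,0,0],"hand": 0},{"translation": [-0.0193,-0.0375,0],"angular": [0,0,0],"hand": 0},{"translation": [-0.0193,-0.0375,0],"angular": [0,0,0],"hand": 0},{"translation": [0,0,0],"angular": [0,0,0],"hand": 0}]'

```text
time_s: 2.42
eef_pos: [0.5009, 0.0636, 0.2312]
eef_rot: [0.0, -0.083, 0.997, -0.0]
wrist_force: [-0.7, 0.1, 0.2]
opening: 0.001
```

```bash
python3 w.py 2 wrist
```

```text
2.425 [0.5009 0.0636 0.2312] tool axes [[-0.986, -0.166, 0.0], [-0.166, 0.986, -0.0], [-0.0, -0.0, -1.0]] [-0.65  0.08  0.17] 0.0006929586756302789
```

View pics/wrist2.png

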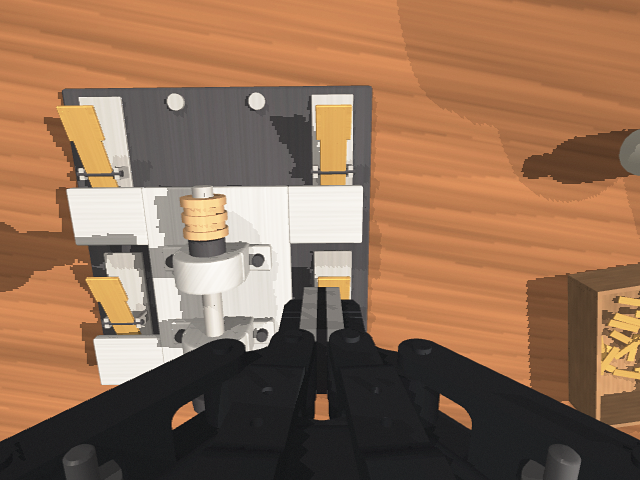

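Run:
```python
import numpy as np
from h import *
c=np.load("pics/wrist2.npz"); print(c["eye"])
for k,v in {'FL':[(290,187),(362,186),(363,243),(290,244)],'FR':[(67,188),(142,187),(148,243),(75,244)]}.items():
    P=np.array([cast(c,*p,.044) for p in v]);print(k,P.mean(0).round(4),[np.linalg.norm(P[i]-P[(i+1)%4]).round(4) for i in range(4)],"yaw",np.arctan2(-(P[1]-P[0])[0],(P[1]-P[0])[1]))
P=np.array([cast(c,*p,.012) for p in [(64,89),(372,86)]]);print("bedfront",P, np.linalg.norm(P[1]-P[0]),np.arctan2(-(P[1]-P[0])[0],(P[1]-P[0])[1]))
for z in(.03,.05,.055,.06):print("padFL tip",z,cast(c,317,105,z),cast(c,353,105,z),"FR",cast(c,57,107,z),cast(c,92,106,z))
print("white", [cast(c,*p,.012) for p in [(313,95),(353,95)]],[cast(c,*p,.03) for p in [(313,95),(353,95)]])
```

```text
[0.43664354 0.05311489 0.37466782]
FL [0.5019 0.0684 0.044 ] [np.float64(0.0604), np.float64(0.0496), np.float64(0.0636), np.float64(0.0496)] yaw 0.18100544928933893
FR [ 0.5333 -0.1156  0.044 ] [np.float64(0.0631), np.float64(0.0487), np.float64(0.0638), np.float64(0.0488)] yaw 0.1804328651868761
bedfront [[ 0.4361929  -0.1724191   0.012     ]
 [ 0.38956207  0.08945008  0.012     ]] 0.2659885366353108 0.1762220879392132
padFL tip 0.03 [0.41393878 0.04562111 0.03      ] [0.40897365 0.07505558 0.03      ] FR [ 0.45139856 -0.16699505  0.03      ] [ 0.44576851 -0.13834908  0.03      ]
padFL tip 0.05 [0.41525626 0.04605595 0.05      ] [0.41057925 0.07378243 0.05      ] FR [ 0.45054237 -0.15422276  0.05      ] [ 0.44523901 -0.12723902  0.05      ]
padFL tip 0.055 [0.41558563 0.04616466 0.055     ] [0.41098065 0.07346414 0.055     ] FR [ 0.45032832 -0.15102968  0.055     ] [ 0.44510664 -0.12446151  0.055     ]
padFL tip 0.06 [0.41591501 0.04627337 0.06      ] [0.41138205 0.07314585 0.06      ] FR [ 0.45011428 -0.14783661  0.06      ] [ 0.44497427 -0.12168399  0.06      ]
white [array([0.40522964, 0.04046734, 0.012     ]), array([0.39946123, 0.0746646 , 0.012     ])] [array([0.40678878, 0.04109507, 0.03      ]), array([0.40130666, 0.07359504, 0.03      ])]
```

Request:
apply_moves --plan '[{"translation": [0,0.003,0.04],"angular": [0,0,0],"hand": 0},{"translation": [0,0,0.04],"angular": [0,0,0],"hand": 0},{"translation": [0,0,0.04],"angular": [0,0,0],"hand": 0},{"translation": [0,0,0.04],"angular": [0,0,0],"hand": 0},{"translation": [0,0,0.018],"angular": [0,0,0],"hand": 0},{"translation": [0,0,0],"angular": [0,0,0],"hand": 0}]'

```text
time_s: 3.22
eef_pos: [0.497, 0.0698, 0.0519]
eef_rot: [-0.002, -0.086, 0.996, 0.0]
wrist_force: [0.8, -0.2, -0.4]
opening: -0.0
```

Request:
apply_moves --plan '[{"translation": [-0.003,-0.002,0.006],"angular": [0,0,0],"hand": 0},{"translation": [0,0,0.001],"angular": [0,0,0],"hand": 0},{"translation": [0,0,0.001],"angular": [0,0,0],"hand": 0},{"translation": [0,0,0],"angular": [0,0,0],"hand": 0}]'

```text
time_s: 3.72
eef_pos: [0.5026, 0.0671, 0.0456]
eef_rot: [0.0, -0.086, 0.996, -0.0]
wrist_force: [-0.8, 0.2, -0.6]
opening: -0.002
```

Request:
apply_moves --plan '[{"translation": [0,0,0.001],"angular": [0,0,0],"hand": 0},{"translation": [0,0,0],"angular": [0,0,0],"hand": 0}]'

```text
time_s: 3.98
eef_pos: [0.5024, 0.0671, 0.0443]
eef_rot: [-0.0, -0.086, 0.996, -0.0]
wrist_force: [-0.7, -0.1, -0.4]
opening: -0.001
```

Request:
apply_moves --plan '[{"translation": [0,0,0.001],"angular": [0,0,0],"hand": 0},{"translation": [0,0,0],"angular": [0,0,0],"hand": 0}]'

```text
time_s: 4.22
eef_pos: [0.5025, 0.0672, 0.044]
eef_rot: [-0.0, -0.086, 0.996, -0.0]
wrist_force: [-3.7, -0.1, 9.0]
opening: 0.002
```

Request:
apply_moves --plan '[{"translation": [0,0,-0.03],"angular": [0,0,0],"hand": 0},{"translation": [0,0,-0.03],"angular": [0,0,0],"hand": 0},{"translation": [-0.046,0,0],"angular": [0,0,0],"hand": 0},{"translation": [-0.046,0,0],"angular": [0,0,0],"hand": 0},{"translation": [-0.046,0,0],"angular": [0,0,0],"hand": 0},{"translation": [0,0,0],"angular": [0,0,0],"hand": 0},{"translation": [0,0,0.028],"angular": [0,0,0],"hand": 0},{"translation": [0,0,0.028],"angular": [0,0,0],"hand": 0},{"translation": [0,0,0],"angular": [0,0,0],"hand": 0}]'

```text
time_s: 5.35
eef_pos: [0.6357, 0.0907, 0.0451]
eef_rot: [-0.003, -0.086, 0.996, 0.0]
wrist_force: [-0.4, -0.3, 0.6]
opening: 0.002
```

Request:
apply_moves --plan '[{"translation": [0,0,0],"angular": [0,0,0],"hand": 0},{"translation": [0,0,0],"angular": [0,0,0],"hand": 0}]'

```text
time_s: 5.6
eef_pos: [0.6391, 0.0908, 0.0488]
eef_rot: [0.001, -0.086, 0.996, -0.0]
wrist_force: [-0.4, -0.1, 0.3]
opening: -0.001
```

Request:
apply_moves --plan '[{"translation": [0,0,0.002],"angular": [0,0,0],"hand": 0},{"translation": [0,0,0],"angular": [0,0,0],"hand": 0}]'

```text
time_s: 5.85
eef_pos: [0.6384, 0.0908, 0.0455]
eef_rot: [0.0, -0.086, 0.996, -0.0]
wrist_force: [0.1, -0.6, -0.5]
opening: 0.001
```

Request:
apply_moves --plan '[{"translation": [0,0,0.001],"angular": [0,0,0],"hand": 0},{"translation": [0,0,0],"angular": [0,0,0],"hand": 0}]'

```text
time_s: 6.1
eef_pos: [0.6383, 0.0908, 0.0442]
eef_rot: [-0.0, -0.086, 0.996, 0.0]
wrist_force: [-0.0, -0.5, 0.7]
opening: 0.002
```

Request:
apply_moves --plan '[{"translation": [0,0,0.001],"angular": [0,0,0],"hand": 0},{"translation": [0,0,0],"angular": [0,0,0],"hand": 0}]'

```text
time_s: 6.35
eef_pos: [0.6384, 0.0909, 0.0436]
eef_rot: [-0.0, -0.086, 0.996, 0.0]
wrist_force: [-1.8, 0.1, 2.7]
opening: 0.005
```

Request:
apply_moves --plan '[{"translation": [0,0,0],"angular": [0,0,0],"hand": 0},{"translation": [0,0,0],"angular": [0,0,0],"hand": 0}]'

```text
time_s: 6.6
eef_pos: [0.6384, 0.0909, 0.0435]
eef_rot: [0.0, -0.086, 0.996, 0.0]
wrist_force: [-1.8, -0.1, 4.2]
opening: 0.003
```

Ambiguous so far; press a little further.

Request:
apply_moves --plan '[{"translation": [0,0,0.0015],"angular": [0,0,0],"hand": 0},{"translation": [0,0,0],"angular": [0,0,0],"hand": 0}]'

```text
time_s: 6.85
eef_pos: [0.6385, 0.0909, 0.0419]
eef_rot: [0.0, -0.086, 0.996, 0.0]
wrist_force: [-2.0, 0.5, 5.0]
opening: -0.001
```

Request:
apply_moves --plan '[{"translation": [0,0,0.002],"angular": [0,0,0],"hand": 0},{"translation": [0,0,0],"angular": [0,0,0],"hand": 0}]'

```text
time_s: 7.1
eef_pos: [0.6386, 0.091, 0.0401]
eef_rot: [0.0, -0.086, 0.996, 0.0]
wrist_force: [-2.2, 1.2, 6.3]
opening: -0.002
```

```bash
python3 w.py 3 scene top; python3 -c "
import cv2
im=cv2.imread('pics/scene3.png')[180:330,210:410];cv2.imwrite('pics/s3z.png',cv2.resize(im,(800,600),interpolation=2))"
```

```text
7.1 [0.6386 0.091  0.0401] tool axes [[-0.985, -0.171, 0.001], [-0.171, 0.985, 0.0], [-0.001, 0.0, -1.0]] [-2.23  1.18  6.34] -0.0022660607469606833
```

View pics/s3z.png

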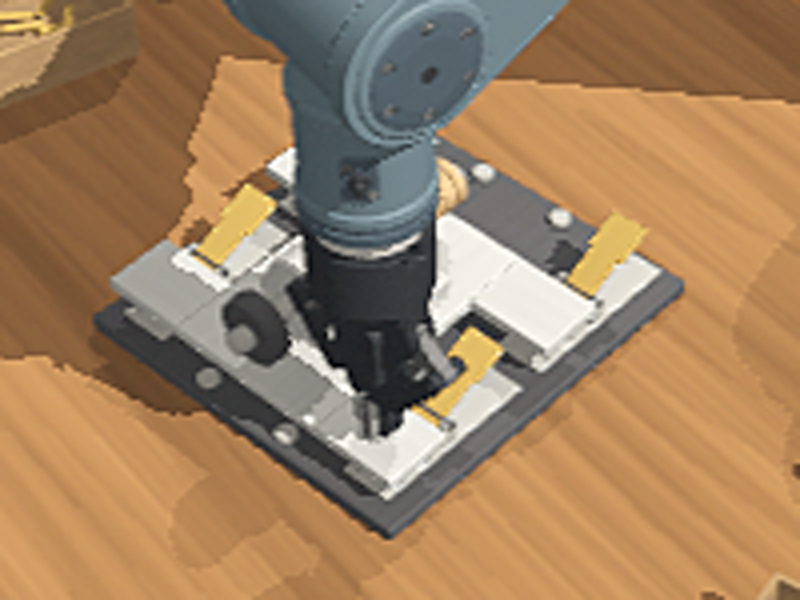

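RL ear sinks (z 44 → 40 mm at ~6 N, still moving), while FL held 9 N with no give. RL is the rocking corner. I'll lift off and check that it springs back and where its tongue is.

Request:
apply_moves --plan '[{"translation": [0,0,-0.03],"angular": [0,0,0],"hand": 0},{"translation": [0,0,-0.05],"angular": [0,0,0],"hand": 0},{"translation": [0.04,0.002,-0.05],"angular": [0,0,0],"hand": 0},{"translation": [0.036,0.002,0],"angular": [0,0,0],"hand": 0},{"translation": [0.05,0,0],"angular": [0,0,0],"hand": 0},{"translation": [0.05,0,0],"angular": [0,0,0],"hand": 0},{"translation": [0,0,0],"angular": [0,0,0],"hand": 0},{"translation": [0,0,0],"angular": [0,0,0],"hand": 0}]'

```text
time_s: 8.2
eef_pos: [0.4662, 0.0645, 0.169]
eef_rot: [0.001, -0.086, 0.996, -0.0]
wrist_force: [1.5, -0.2, 1.0]
opening: 0.0
```

```bash
python3 w.py 4 wrist scene; python3 -c "
import cv2
im=cv2.imread('pics/scene4.png')[180:330,210:410];cv2.imwrite('pics/s4z.png',cv2.resize(im,(800,600),interpolation=2))"
```

```text
8.2 [0.4662 0.0645 0.169 ] tool axes [[-0.985, -0.171, 0.002], [-0.171, 0.985, -0.0], [-0.002, -0.001, -1.0]] [ 1.54 -0.21  1.02] 0.00012987869871581407
```

View pics/wrist4.png

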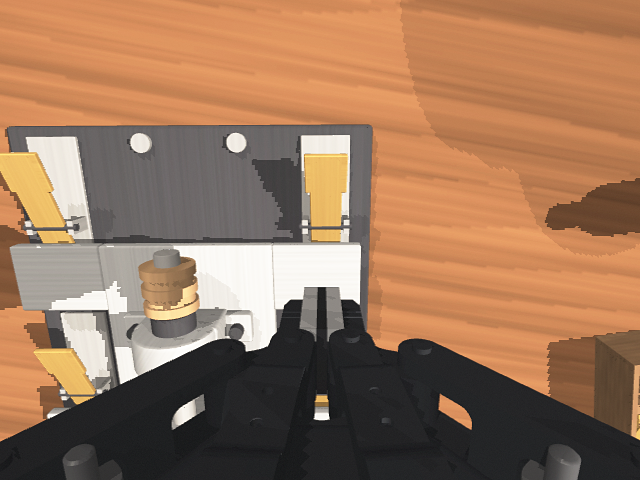

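View pics/s4z.png

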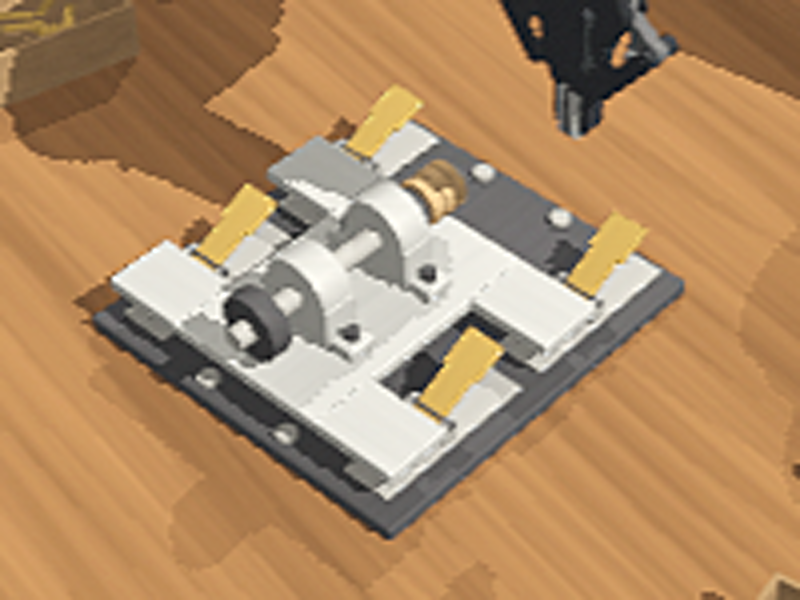

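Run:
```python
from bench import ctrl
import numpy as np
from h import *
s=np.load("pics/scene4.npz");t=np.load("pics/top3.npz")
for a,b in(((468,328),(157,293)),((503,350),(111,298))):
  for z in(.05,.055,.06,.065):
    print(z,cast(s,210+a[0]/4,180+a[1]/4,z)[:2].round(4),cast(t,240+b[0]*.3,150+b[1]*.3,z)[:2].round(4))
```

```text
0.05 [0.5497 0.0659] [0.5518 0.0651]
0.055 [0.5527 0.0698] [0.5513 0.0649]
0.06 [0.5556 0.0737] [0.5507 0.0647]
0.065 [0.5585 0.0775] [0.5502 0.0645]
0.05 [0.5443 0.0942] [0.5485 0.0933]
0.055 [0.5473 0.098 ] [0.548 0.093]
0.06 [0.5502 0.1017] [0.5475 0.0927]
0.065 [0.5532 0.1054] [0.547  0.0923]
```

Request:
apply_moves --plan '[{"translation": [-0.05,0,0],"angular": [0,0,0],"hand": 0},{"translation": [-0.049,0,0],"angular": [0,0,0],"hand": 0},{"translation": [0,0,0.03],"angular": [0,0,0],"hand": 0},{"translation": [0,0,0.04],"angular": [0,0,0],"hand": 0},{"translation": [0,0,0.03],"angular": [0,0,0],"hand": 0},{"translation": [0,0,0],"angular": [0,0,0],"hand": 0},{"translation": [0,0,0],"angular": [0,0,0],"hand": 0}]'

```text
time_s: 9.18
eef_pos: [0.5641, 0.0817, 0.0695]
eef_rot: [0.001, -0.086, 0.996, -0.0]
wrist_force: [0.3, 0.6, -0.3]
opening: 0.002
```

```bash
python3 w.py 5 scene; python3 -c "
import cv2
im=cv2.imread('pics/scene5.png')[180:330,210:410];cv2.imwrite('pics/s5z.png',cv2.resize(im,(800,600),interpolation=2))"
```

```text
9.175 [0.5641 0.0817 0.0695] tool axes [[-0.985, -0.171, 0.002], [-0.171, 0.985, -0.0], [-0.001, -0.0, -1.0]] [ 0.27  0.62 -0.28] 0.002016734438980248
```

View pics/s5z.png

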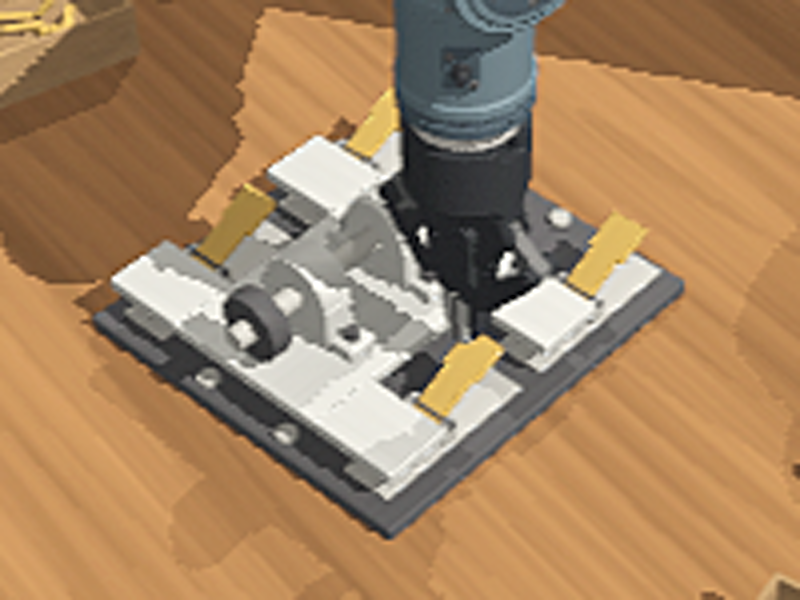

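Request:
apply_moves --plan '[{"translation": [0,0,0.006],"angular": [0,0,0],"hand": 0},{"translation": [0,0,0.004],"angular": [0,0,0],"hand": 0},{"translation": [0,0,0.004],"angular": [0,0,0],"hand": 0},{"translation": [0,0,0.004],"angular": [0,0,0],"hand": 0},{"translation": [0,0,0],"angular": [0,0,0],"hand": 0}]'

```text
time_s: 9.85
eef_pos: [0.5629, 0.0816, 0.0507]
eef_rot: [0.0, -0.086, 0.996, -0.0]
wrist_force: [-0.2, 0.3, 2.2]
opening: -0.001
```

Request:
apply_moves --plan '[{"translation": [0,0,0.004],"angular": [0,0,0],"hand": 0},{"translation": [0.001,0,0.004],"angular": [0,0,0],"hand": 0},{"translation": [0.001,0,0.004],"angular": [0,0,0],"hand": 0},{"translation": [0,0,0],"angular": [0,0,0],"hand": 0}]'

```text
time_s: 10.35
eef_pos: [0.5611, 0.0813, 0.0386]
eef_rot: [0.0, -0.086, 0.996, -0.0]
wrist_force: [1.3, -0.8, 0.6]
opening: 0.001
```

```bash
python3 w.py 6 scene; python3 -c "
import cv2
im=cv2.imread('pics/scene6.png')[180:330,210:410];cv2.imwrite('pics/s6z.png',cv2.resize(im,(800,600),interpolation=2))"
```

```text
10.35 [0.5611 0.0813 0.0386] tool axes [[-0.985, -0.171, 0.001], [-0.171, 0.985, -0.0], [-0.001, -0.0, -1.0]] [ 1.26 -0.75  0.63] 0.0014069251080911093
```

View pics/s6z.png

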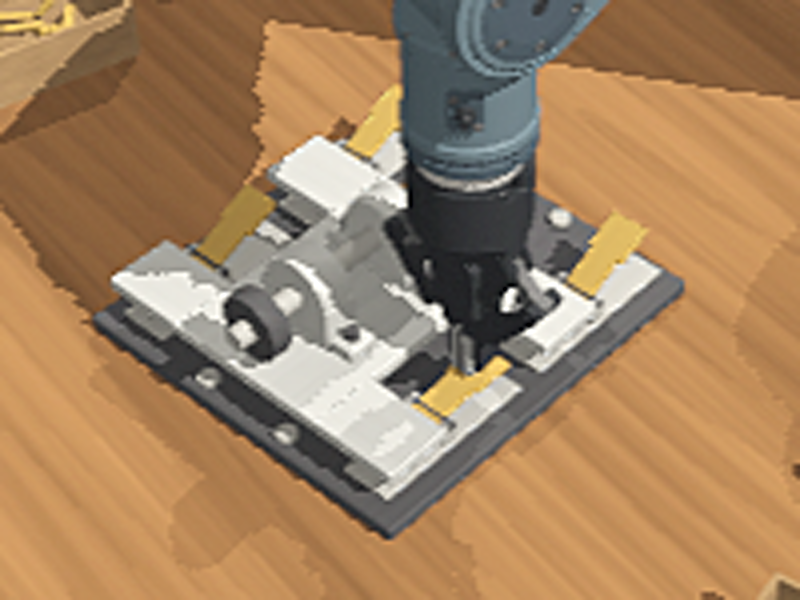

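Request:
apply_moves --plan '[{"translation": [0.001,0,0.003],"angular": [0,0,0],"hand": 0},{"translation": [0,0,0.002],"angular": [0,0,0],"hand": 0},{"translation": [0,0,0],"angular": [0,0,0],"hand": 0}]'

```text
time_s: 10.78
eef_pos: [0.5606, 0.0812, 0.0338]
eef_rot: [0.001, -0.086, 0.996, -0.0]
wrist_force: [3.3, -0.2, 3.2]
opening: 0.003
```

Request:
apply_moves --plan '[{"translation": [0,0,0.001],"angular": [0,0,0],"hand": 0},{"translation": [0,0,0],"angular": [0,0,0],"hand": 0}]'

```text
time_s: 11.02
eef_pos: [0.5606, 0.0812, 0.0336]
eef_rot: [0.001, -0.086, 0.996, -0.0]
wrist_force: [-0.5, 1.5, 11.2]
opening: 0.007
```

Request:
apply_moves --plan '[{"translation": [0,0,0.0007],"angular": [0,0,0],"hand": 0},{"translation": [0,0,0],"angular": [0,0,0],"hand": 0},{"translation": [0,0,0],"angular": [0,0,0],"hand": 0}]'

```text
time_s: 11.4
eef_pos: [0.5606, 0.0812, 0.0336]
eef_rot: [0.001, -0.086, 0.996, -0.0]
wrist_force: [-3.4, -0.1, 16.0]
opening: 0.0
```

Request:
apply_moves --plan '[{"translation": [0,0,-0.02],"angular": [0,0,0],"hand": 0},{"translation": [0,0,-0.05],"angular": [0,0,0],"hand": 0},{"translation": [0,0,-0.05],"angular": [0,0,0],"hand": 0},{"translation": [0.05,0,-0.03],"angular": [0,0,0],"hand": 0},{"translation": [0.05,0,0],"angular": [0,0,0],"hand": 0},{"translation": [0.05,0,0],"angular": [0,0,0],"hand": 0},{"translation": [0.03,0,0],"angular": [0,0,0],"hand": 0},{"translation": [0,0,0],"angular": [0,0,0],"hand": 0},{"translation": [0,0,0],"angular": [0,0,0],"hand": 0}]'

```text
time_s: 12.52
eef_pos: [0.3828, 0.0503, 0.1818]
eef_rot: [0.0, -0.086, 0.996, 0.0]
wrist_force: [1.0, -0.2, -0.4]
opening: -0.002
```

```bash
python3 w.py 7 scene top; python3 -c "
import cv2
im=cv2.imread('pics/scene7.png')[180:330,210:410];cv2.imwrite('pics/s7z.png',cv2.resize(im,(800,600),interpolation=2))
im=cv2.imread('pics/top7.png')[150:330,240:420];cv2.imwrite('pics/t7z.png',cv2.resize(im,(600,600),interpolation=2))"
```

```text
12.525 [0.3828 0.0503 0.1818] tool axes [[-0.985, -0.171, 0.0], [-0.171, 0.985, 0.0], [-0.0, 0.0, -1.0]] [ 1.05 -0.22 -0.42] -0.0023635117908531998
```

View pics/s7z.png

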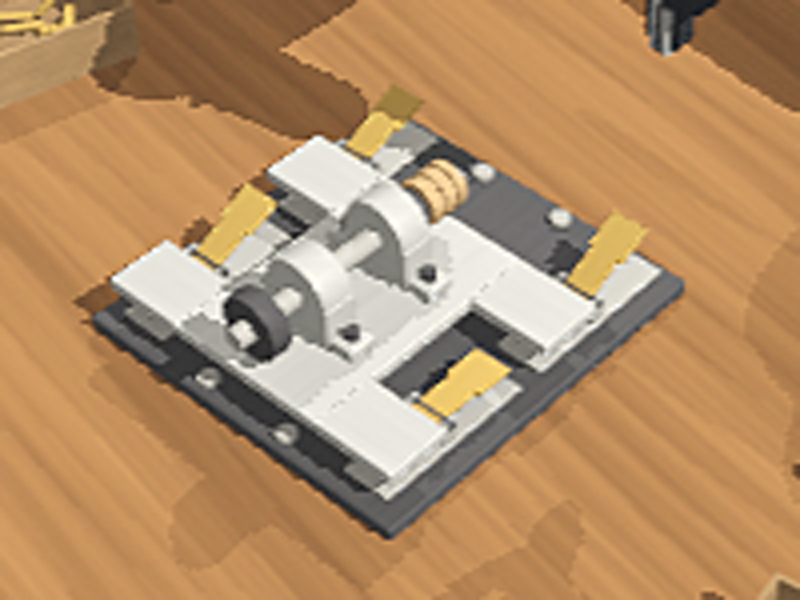

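View pics/top7.png

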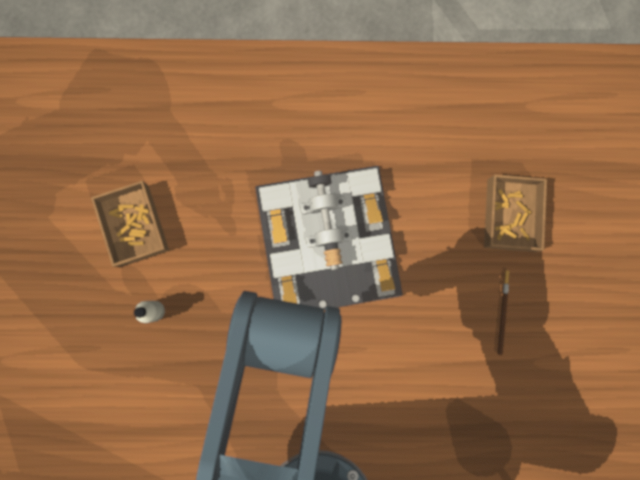

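Run:
```python
import numpy as np
from h import *
s=np.load("pics/scene7.npz")
for z in(.034,.038,.042): print(z,[cast(s,210+a/4,180+b/4,z)[:2].round(4) for a,b in((475,348),(511,370))])
p=np.array([.5455,.0795]);u=np.array([-.172,.985])*.014
for z in(.034,.038): print([((np.array(proj(s,[*(p+k*u),z]))-[210,180])*4).round(0) for k in(-1,1)])
```

```text
0.034 [array([0.5476, 0.0701]), array([0.5416, 0.0988])]
0.038 [array([0.5499, 0.0731]), array([0.5439, 0.1018])]
0.042 [array([0.5522, 0.0762]), array([0.5463, 0.1047])]
[array([470., 344.]), array([504., 366.])]
[array([470., 340.]), array([504., 362.])]
```

```bash
python3 -c "
from bench import ctrl
print(ctrl.hand_in())"
```

```text
the job is handed in; nothing more can be done
None
```

The rear-left ear is the one that rocks. I pressed its shim tongue down flat and handed the job in at about 12.5 s of the 54 s allowed.

- **Finding the corner:** the front-left ear took 9 N at 44 mm without giving. The rear-left ear sank from 44 to about 40 mm at 4–6 N, was still giving when I stopped, and looked level again after I lifted off. I stopped there, so the two right-hand ears were never pressed.
- **Pressing the tongue:** I pushed the rear-left pad down until it stopped. It held at 33.6 mm under 11 to 16 N, against the 34 mm given for flat.
- **Last pictures:** after I backed the gripper off, the rear-left tongue was down and the other three were still up. The plate, trays, bottle and pen looked unmoved.

**Disagreements:**
- The pads measured about 5 mm farther outboard than "straight in front of the ear centre", so I aimed at the measured pad.
- The scene camera read about 5 mm high in y against the top camera at the tongue tip.
- I did not press the rear-left ear again after shimming to confirm that it no longer gives.

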